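# Tip the rolls out of the counter bin

### The arm

A 6-joint arm with a two-finger parallel gripper is mounted at the origin on the work surface. World frame = base frame: x ahead of the robot, y to its left, z up, the work surface at z = 0. Lengths are in m, angles in rad, forces in N, time in s.
With the tool pointing down it reaches from about 0.3 to 0.875 m from the base axis. Payload 6.4 kg.
Tool frame: the origin (TCP) lies midway between the tips of the shut fingers; the grasp point (between the pads) lies 19 mm behind it (manip.pinch_z is the distance from the TCP to the grasp point, in m); z points along the fingers, y is the direction in which the jaws open and shut (so a half turn about z gives the same grasp; the last joint's range is limited). The gripper opens to 88 mm and grips with 3 to 60 N. Pads are 18 mm wide; open, the fingers measure 123 mm over their backs; the gripper's body (75 mm by 187 mm) begins 45 mm behind the grasp point.
Start: joints at [-1.544, 0.181, 1.607, -0, 1.354, -0.206], TCP at [0.133, -0.559, 0.239] pointing down, gripper open.
Joint ranges: [-2.99, 2.99], [-0.89, 2.07], [0.3, 2.58], [-1.14, 4.28], [0, 2.63], [-3.12, 3.12]. Speed limits (rad/s): [2.57, 2.57, 3.01, 3.14, 3.14, 3.14].

### API

Orientations are given as a 3x3 rotation matrix whose columns are the frame's x, y, z axes.
In Python, from bench import sense, eyes, job, manip gives the robot as it stands.
- The arm moves only by the tool apply_moves, never from a script. Its argument "increments" is a list of rows, each a list of 7 numbers: the shift along the tool's x, y, z in mm, then the turn, a rotation vector about the tool's x, y, z in rad, then the gripper command: -1 is shut, 1 is fully open, values between are in proportion. A call has 1 to 12 rows; each row is the pose to reach, as a shift and turn from the pose measured when the call began, along the tool's axes at that moment; what a row does not reach only later rows make up. A row lasts 1/10 s, in which the tool goes at most 50 mm and 8.59 degrees, less where a joint would pass 70% of its speed; a pose out of reach is approached as far as the arm can. A call with a gripper value outside its range is refused whole. The fingers move at their own pace and stop on an object; "newtons" is the grip in N (left out, the last holds). Time passes only in rows, so rows that repeat a pose let the fingers close. It gives the time, the measured TCP pose, the force and the opening at its end, in the units of the state.
- sense(): the state, without advancing time (a new reading comes with each control period).
- eyes.grab_frame(name): name is "side" or "top"; returns the picture (400x640x3 uint8, red, green, blue); there is no depth.
- eyes.calibration(name): a dict with "mtx" (3x3 intrinsics, pixels), "k1" (the pictures are not rectified: a ray, as slopes to the right and down, at radius r is drawn at 1 + k1 r^2 times it, then the intrinsics apply), "view" (4x4, takes a point from world to camera coordinates). Camera axes: x right, y up, looking along -z (the intrinsics and any distortion apply to the point x, -y, -z); pixel columns grow to the right and rows downward; lengths in m; the calibration is good to about 2 mm. A picture is of the moment at which its call begins. calibration takes no time and is no camera call.
- job.job_done(): hands the job in, once; it reports no verdict.
The state is a dict: "t": time; "qpos": joint angles; "joint_vel": joint speeds; "joint_efforts": joint torques, N m; "ee_pos": TCP position; "tcp_rot": TCP orientation; "contact_force": force on the tool from outside, world axes, zero at the start; "wrist_torque": the same for the moment, N m; "finger_gap": finger opening in m.
Only numpy, scipy, OpenCV 4.12 (cv2) and the standard library are available. Lean on these libraries where they do the work, as an engineer would, in place of code of your own. Each camera call takes 0.05 s, during which the arm holds its last target. There are 200 camera calls.

### The job

On the bakery counter stand two alike steel tipping bins, each on its own wooden stand with a bar over the bin's back to handle it by. Tip the bin that holds the two bread rolls well forward, past its balance point, so that both rolls fall into the wooden tray in front of it. Then ease it back until it sits fully upright again, without letting it slam, and leave both rolls lying in the tray.

Things in the scene. Friction and masses are not known exactly. Their poses are not given: they have to be found in the camera images.
- bin_hinge (a point): Middle of the hinge axis of the bin with the rolls, 140 mm above the counter; does not move. x: level, the way it tips, away from the robot; y: hinge axis; z: up. Grip: a round steel bar over the bin's back, along y, 12 mm thick, 96 mm long; bin upright, its middle is at x -100, z +125 mm (160 mm from the axis), 42 mm free below; it swings over to x +100, z +125 mm at full tip.
- bin (a joint): Tilt of that bin (rad): 0 upright on its rest, growing as it tips towards the tray, stop at 1.35. Its weight (0.9 kg) lies above the hinge: below a balance point near 0.55 it falls back to 0 by itself, slamming if let go; beyond it, it falls forward to the stop and stays there. The hinge turns freely; 1 to 2 N at the bar moves it.
- roll_a_center (a point): Centre of one of two alike round brown bread rolls, 60 mm across, 42 mm high, 60 g, lying loose on the bin's floor. Bin: steel scoop 156 mm wide, open on top; from the hinge: floor z +10 mm, x -90 to +30; back and side walls up to z +77; front ramp rising at 35 degrees to x +90 mm.
- roll_b_center (a point): Centre of the other roll, beside the first. The tray they must fall into is the wooden box on the stand in front of the bin; from the hinge: floor z -128 mm, inside x +38 to +262, y -88 to +88 mm, side walls 60 mm high, far wall 85 mm.
Mind the look-alikes: they are no part of the job. What is shaped like the part that bears roll_b_center but blue or red is not meant.

How it is judged:
By the outcome, as a careful person would: the job done as asked, in the order asked, and still so for the second after the job is handed in, with the robot touching nothing.
It also fails if it takes over 42 s, if anything falls off the work surface, if the arm or the gripper's body presses on something with over 40 N, if the wrist force passes 120 N, or if a joint passes its speed limit or range.

## Working session

There is one attempt and no reset: what is moved stays moved. The work goes in short steps, Python scripts to look and compute and a tool call to move; the robot and the scene stay as the last step left them, time stands still between calls to the robot, and variables do not carry over. Pictures are saved under pics/ and viewed, about 8 in all and at most 12, crops included, and the job is handed in when it is done.

Besides the shell and the picture viewer there is one more tool, called after "Emit:" as name([rows], argument=value, ...), one row to a line, values as JSON. apply_moves: Moves the arm, as the interface text tells. Its arguments: {"type":"object","properties":{"increments":{"type":"array"},"newtons":{"type":"number"}},"required":["increments"]}

```bash
mkdir -p pics; ls
python3 - <<'E'
from bench import sense, eyes, job, manip
import cv2,numpy as np
np.set_printoptions(precision=4,suppress=True)
for n in("side","top"):
    cv2.imwrite(f"pics/{n}0.png",eyes.grab_frame(n)[:,:,::-1]);c=eyes.calibration(n);print(n,c)
print(sense(),manip.pinch_z)
E
```

```text
pics
side {'mtx': array([[386.2477,   0.    , 317.7364],
       [  0.    , 386.2477, 207.0884],
       [  0.    ,   0.    ,   1.    ]]), 'k1': 0.00042152581990593293, 'view': array([[-0.9729, -0.2307, -0.0162,  0.4024],
       [ 0.1361, -0.6277,  0.7665, -0.1818],
       [-0.187 ,  0.7435,  0.642 , -0.9333],
       [ 0.    ,  0.    ,  0.    ,  1.    ]])}
top {'mtx': array([[418.6781,   0.    , 321.3582],
       [  0.    , 418.6781, 207.6361],
       [  0.    ,   0.    ,   1.    ]]), 'k1': -0.08357361531365883, 'view': array([[-0.0076, -1.    , -0.0048, -0.0585],
       [ 0.9945, -0.008 ,  0.1049, -0.4395],
       [-0.1049, -0.004 ,  0.9945, -0.9572],
       [ 0.    ,  0.    ,  0.    ,  1.    ]])}
{'t': 0.1, 'qpos': array([-1.5443,  0.1815,  1.6079, -0.    ,  1.3538, -0.2063]), 'joint_vel': array([-0.0011, -0.0022, -0.0034,  0.0016, -0.0018, -0.0012]), 'joint_efforts': array([  0.0006, -43.4818, -34.2697,   0.0704,   0.034 ,  -0.    ]), 'ee_pos': array([ 0.1327, -0.559 ,  0.2379]), 'tcp_rot': array([[ 0.973 ,  0.2307, -0.0001],
       [ 0.2307, -0.973 ,  0.0016],
       [ 0.0003, -0.0015, -1.    ]]), 'contact_force': array([0.0879, 0.3376, 0.4568]), 'wrist_torque': array([ 0.0114, -0.0278,  0.0108]), 'finger_gap': 0.08815369796252612} 0.0187
```

View pics/top0.png

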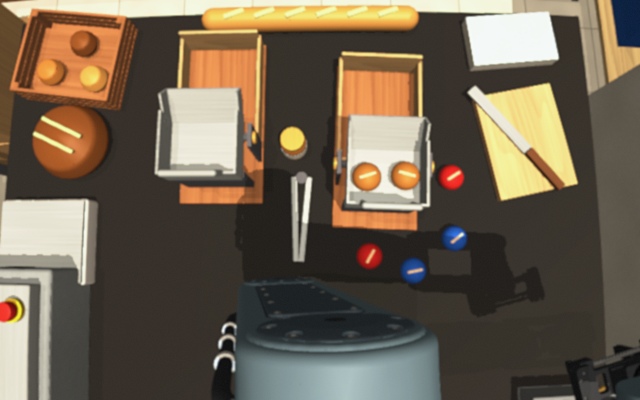

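View pics/side0.png

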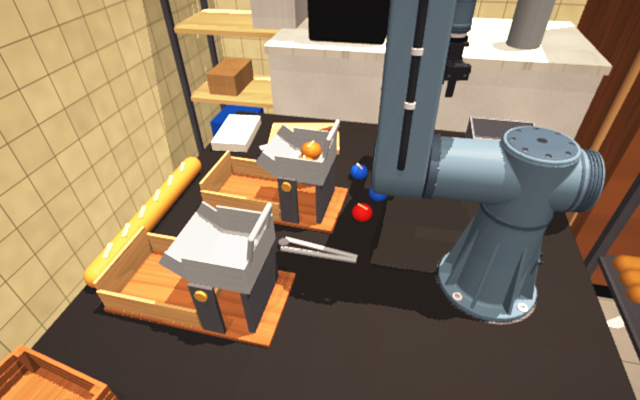

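The top view shows the rolls at (367,176) and (405,175), in the right-hand bin, with its tray ahead (up in the image). I'll zoom in on that bin in both views.

Run:
```python
import cv2,numpy as np
t=cv2.imread("pics/top0.png")[40:240,320:450]; s=cv2.imread("pics/side0.png")[105:240,195:355]
t=cv2.resize(t,None,fx=3,fy=3,interpolation=2); s=cv2.resize(s,None,fx=2.5,fy=2.5,interpolation=2)
o=np.zeros((600,790,3),np.uint8);o[:t.shape[0],:t.shape[1]]=t;o[:s.shape[0],390:390+s.shape[1]]=s
cv2.imwrite("pics/crop0.png",o)
```

```text
(no output)
```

View pics/crop0.png

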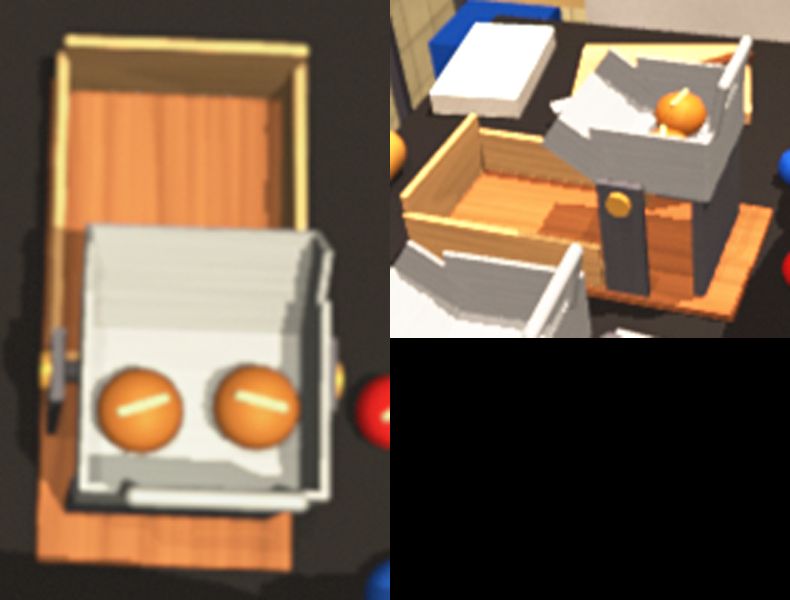

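The crop shows the bar in the top image from about (363,205) to (422,206.5). The hinge knobs are at (335,163) and (433,166.7). In the side image the bar ends are at (328,139) and (338,122).

```bash
cat > h.py <<'E'
from bench import sense, eyes, job, manip
import cv2,numpy as np
np.set_printoptions(precision=4,suppress=True)
def ray(n,p):
    c=eyes.calibration(n);d=np.array([c["k1"],0,0,0,0.])
    u=cv2.undistortPoints(np.array([[p]],float),c["mtx"],d)[0,0]
    R=c["view"][:3,:3];t=c["view"][:3,3]
    return -R.T@t, R.T@np.array([u[0],-u[1],-1])
def plane(n,p,z):
    o,d=ray(n,p);return o+d*(z-o[2])/d[2]
def tri(p,q):
    o,d=ray("top",p);a,b=ray("side",q)
    s=np.linalg.lstsq(np.c_[d,-b],a-o,rcond=None)[0]
    x,y=o+s[0]*d,a+s[1]*b;return (x+y)/2,np.linalg.norm(x-y)
def proj(n,P):
    c=eyes.calibration(n);v=c["view"][:3,:3]@P+c["view"][:3,3]
    return cv2.projectPoints(np.array([[v[0],-v[1],-v[2]]]),np.zeros(3),np.zeros(3),c["mtx"],np.array([c["k1"],0,0,0,0.]))[0].ravel()
E
python3 - <<'E'
from h import *
C=lambda x,y:(320+x/3,40+y/3)
S=lambda x,y:(195+(x-390)/2.5,105+y/2.5)
b=[plane("top",C(*p),.265) for p in((130,495),(307,501))]
print("bar",b,np.linalg.norm(b[1]-b[0]),(b[0]+b[1])/2)
k=[plane("top",C(*p),.14) for p in((45,370),(339,380))]
print("knob",k,(k[0]+k[1])/2)
f=[plane("top",C(*p),.097) for p in((67,38),(305,48))]
print("far wall",f, np.linalg.norm(f[1]-f[0]))
for r in((140,408),(257,405)):print("roll",plane("top",C(*r),.18))
e=[plane("top",C(*p),.012) for p in((37,560),(290,570))];print("stand rear",e)
for n,v in(("bar",b),("knob",k),("far",f)):
    d=v[0]-v[1];print(n,"yaw",np.arctan2(-d[0],d[1]))
for t in(C(130,495),C(307,501)):
  for s in(S(722,85),S(748,42)):print(tri(t,s))
E
```

```text
bar [array([ 0.4176, -0.1369,  0.265 ]), array([ 0.4132, -0.2413,  0.265 ])] 0.1045053114030048 [ 0.4154 -0.1891  0.265 ]
knob [array([ 0.5193, -0.0916,  0.14  ]), array([ 0.511 , -0.2968,  0.14  ])] [ 0.5152 -0.1942  0.14  ]
far wall [array([ 0.7859, -0.1128,  0.097 ]), array([ 0.7778, -0.2941,  0.097 ])] 0.1815385424705836
roll [ 0.4848 -0.1529  0.18  ]
roll [ 0.4863 -0.2305  0.18  ]
stand rear [array([ 0.3949, -0.0874,  0.012 ]), array([ 0.3852, -0.2867,  0.012 ])]
bar yaw -0.04196726244727188
knob yaw -0.040501127056797356
far yaw -0.044948857525169764
(array([ 0.4168, -0.1367,  0.2677]), np.float64(0.0008573045631373469))
(array([ 0.4013, -0.133 ,  0.3187]), np.float64(0.020701259715921645))
(array([ 0.431 , -0.2556,  0.198 ]), np.float64(0.021739246301038705))
(array([ 0.4124, -0.2426,  0.2603]), np.float64(0.00255983216504175))
```

Emit:
apply_moves([
  [10,-8,-25,0,0,-0.05,1],
  [40,-33,-50,0,0,-0.15,1],
  [80,-65,-75,0,0,-0.29,1],
  [120,-98,-92,0,0,-0.43,1],
  [160,-131,-92,0,0,-0.57,1],
  [200,-164,-92,0,0,-0.72,1],
  [240,-196,-92,0,0,-0.86,1],
  [280,-229,-92,0,0,-1.0,1],
  [315,-258,-92,0,0,-1.13,1],
  [340,-278,-92,0,0,-1.23,1],
  [355,-290,-92,0,0,-1.28,1],
  [360,-295,-92,0,0,-1.295,1],
])

```text
t: 1.3
ee_pos: [0.4157, -0.1871, 0.3302]
tcp_rot: [[0.039, 0.999, -0.0], [0.999, -0.039, 0.002], [0.002, -0.0, -1.0]]
contact_force: [-0.2, -0.0, -0.5]
finger_gap: 0.0883
```

Run:
```python
from h import *
for n in("top","side"): cv2.imwrite(f"pics/{n}1.png",eyes.grab_frame(n)[:,:,::-1])
s=sense();print(s["t"],s["ee_pos"],s["tcp_rot"],s["qpos"])
t=cv2.imread("pics/top1.png")[40:240,300:470]; s=cv2.imread("pics/side1.png")[75:240,195:355]
t=cv2.resize(t,None,fx=2.3,fy=2.3); s=cv2.resize(s,None,fx=2.4,fy=2.4)
o=np.zeros((470,790,3),np.uint8);o[:t.shape[0],:t.shape[1]]=t;o[:s.shape[0],400:400+s.shape[1]]=s
cv2.imwrite("pics/crop1.png",o)
```

```text
1.4 [ 0.4149 -0.1885  0.3302] [[ 0.0421  0.9991 -0.0007]
 [ 0.9991 -0.0421  0.0018]
 [ 0.0017 -0.0007 -1.    ]] [-0.6886 -0.1612  1.7686  0.0009  1.5359 -0.6466]
```

View pics/crop1.png

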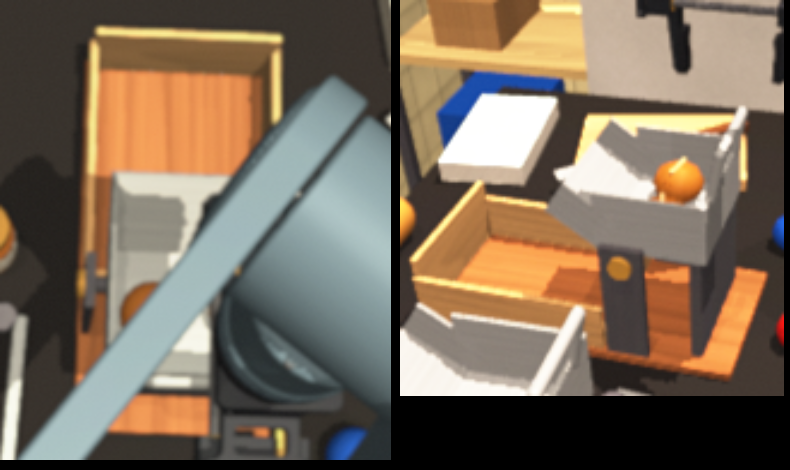

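The side crop shows the fingertips near px (312,104) and (356,103), close to the bar end. I'll check the reported TCP's projection against the image before descending.

Run:
```python
from h import *
s=sense();p=s["ee_pos"];R=s["tcp_rot"]
for n in("top","side"):
    print(n,"tcp",proj(n,p),"jaws",proj(n,p+R[:,1]*.05),proj(n,p-R[:,1]*.05),"bar",proj(n,np.array([.4154,-.1891,.265])))
cv2.imwrite("pics/side1c.png",cv2.resize(cv2.imread("pics/side1.png")[20:200,250:450],None,fx=3,fy=3))
```

```text
top tcp [399.232  201.8769] jaws [399.639  171.2968] [398.7465 232.9583] bar [392.8925 205.9822]
side tcp [332.9166 105.854 ] jaws [313.1791 103.7293] [353.1189 108.0285] bar [332.5399 129.7285]
```

View pics/side1c.png

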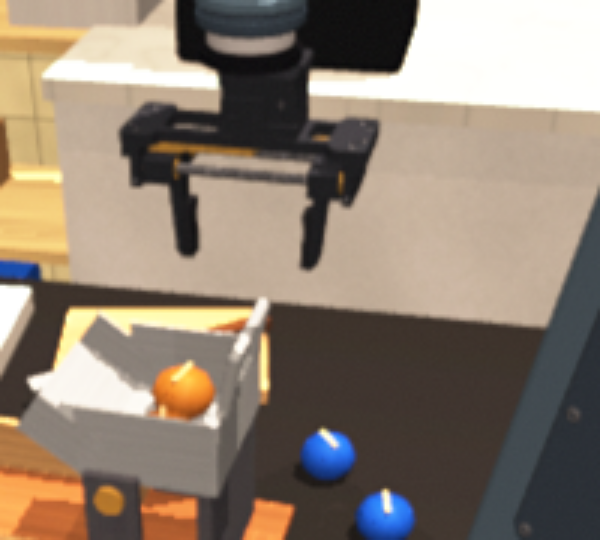

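The fingertips at (312,104) and (353,108) match the prediction and straddle the bar at (333,130). I'll descend and grip.

Emit:
apply_moves([
  [0,0,20,0,0,0,1],
  [0,0,45,0,0,0,1],
  [0,0,68,0,0,0,1],
  [0,0,82,0,0,0,1],
  [0,0,85,0,0,0,1],
  [0,0,85,0,0,0,0.2],
  [0,0,85,0,0,0,-0.3],
  [0,0,85,0,0,0,-0.6],
  [0,0,85,0,0,0,-1],
  [0,0,85,0,0,0,-1],
  [0,0,85,0,0,0,-1],
  [0,0,85,0,0,0,-1],
], newtons=10)

```text
t: 2.6
ee_pos: [0.4149, -0.1884, 0.2453]
tcp_rot: [[0.042, 0.999, -0.001], [0.999, -0.042, 0.002], [0.002, -0.001, -1.0]]
contact_force: [-0.4, -0.4, -0.2]
finger_gap: 0.0344
```

Run:
```python
from h import *
s=sense();print(s["t"],s["ee_pos"],s["finger_gap"],s["contact_force"],s["joint_vel"])
# arc: shifts (mm) tool y = forward, tool z = down
for a in np.arange(0,1.36,.1).tolist()+[1.3]:
    x=-100*np.cos(a)+125*np.sin(a);z=100*np.sin(a)+125*np.cos(a);print(round(a,2),round(x+100,1),round(-(z-125),1))
```

```text
2.6 [ 0.4149 -0.1884  0.2453] 0.03435673558102289 [-0.4383 -0.4123 -0.2261] [-0.0015  0.0015  0.0025  0.0009 -0.0009  0.0002]
0.0 0.0 -0.0
0.1 13.0 -9.4
0.2 26.8 -17.4
0.3 41.4 -24.0
0.4 56.6 -29.1
0.5 72.2 -32.6
0.6 88.0 -34.6
0.7 104.0 -35.0
0.8 120.0 -33.8
0.9 135.8 -31.0
1.0 151.2 -26.7
1.1 166.0 -20.8
1.2 180.3 -13.5
1.3 193.7 -4.8
1.3 193.7 -4.8
```

Still closing, so I'll wait.

Emit:
apply_moves([
  [0,0,0,0,0,0,-1],
  [0,0,0,0,0,0,-1],
  [0,0,0,0,0,0,-1],
  [0,0,0,0,0,0,-1],
  [0,0,0,0,0,0,-1],
  [0,0,0,0,0,0,-1],
], newtons=10)

```text
t: 3.2
ee_pos: [0.4146, -0.1884, 0.2452]
tcp_rot: [[0.042, 0.999, -0.001], [0.999, -0.042, 0.002], [0.002, -0.001, -1.0]]
contact_force: [-3.9, 0.1, 1.7]
finger_gap: 0.011
```

Bar gripped: the gap is 11 mm. Now I'll tip along the arc.

Emit:
apply_moves([
  [0,3,-2,0,0,0,-1],
  [0,8,-6,0,0,0,-1],
  [0,13,-9,0,0,0,-1],
  [0,20,-13,0,0,0,-1],
  [0,27,-17,0,0,0,-1],
  [0,34,-21,0,0,0,-1],
  [0,41,-24,0,0,0,-1],
  [0,49,-27,0,0,0,-1],
  [0,57,-29,0,0,0,-1],
  [0,64,-31,0,0,0,-1],
  [0,70,-32,0,0,0,-1],
  [0,72,-33,0,0,0,-1],
])

```text
t: 4.4
ee_pos: [0.487, -0.1913, 0.2777]
tcp_rot: [[0.042, 0.999, -0.002], [0.999, -0.042, 0.002], [0.002, -0.002, -1.0]]
contact_force: [0.9, -2.6, -11.5]
finger_gap: 0.0109
```

Emit:
apply_moves([
  [0,5,-1,0,0,0,-1],
  [0,16,-2,0,0,0,-1],
  [0,28,-2,0,0,0,-1],
  [0,40,-1,0,0,0,-1],
  [0,52,0,0,0,0,-1],
  [0,64,2,0,0,0,-1],
  [0,76,5,0,0,0,-1],
  [0,88,9,0,0,0,-1],
  [0,100,15,0,0,0,-1],
  [0,110,21,0,0,0,-1],
  [0,118,26,0,0,0,-1],
  [0,121,28,0,0,0,-1],
])

```text
t: 5.6
ee_pos: [0.6084, -0.1964, 0.2486]
tcp_rot: [[0.042, 0.999, -0.002], [0.999, -0.042, 0.002], [0.002, -0.003, -1.0]]
contact_force: [-1.5, -2.6, -3.3]
finger_gap: 0.0105
```

Emit:
apply_moves([
  [0,0,0,0,0,0,-1],
  [0,0,0,0,0,0,-1],
  [0,0,0,0,0,0,-1],
  [0,0,0,0,0,0,-1],
  [0,0,0,0,0,0,-1],
  [0,0,0,0,0,0,-1],
])

```text
t: 6.2
ee_pos: [0.6082, -0.1964, 0.2487]
tcp_rot: [[0.042, 0.999, -0.003], [0.999, -0.042, 0.002], [0.002, -0.003, -1.0]]
contact_force: [-1.8, -2.3, -3.6]
finger_gap: 0.011
```

Run:
```python
from h import *
for n in("top","side"): cv2.imwrite(f"pics/{n}2.png",eyes.grab_frame(n)[:,:,::-1])
t=cv2.imread("pics/top2.png")[30:240,300:470]; s=cv2.imread("pics/side2.png")[75:240,195:355]
t=cv2.resize(t,None,fx=2.3,fy=2.3); s=cv2.resize(s,None,fx=2.4,fy=2.4)
o=np.zeros((490,790,3),np.uint8);o[:t.shape[0],:t.shape[1]]=t;o[:s.shape[0],400:400+s.shape[1]]=s
cv2.imwrite("pics/crop2.png",o)
```

```text
(no output)
```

View pics/crop2.png

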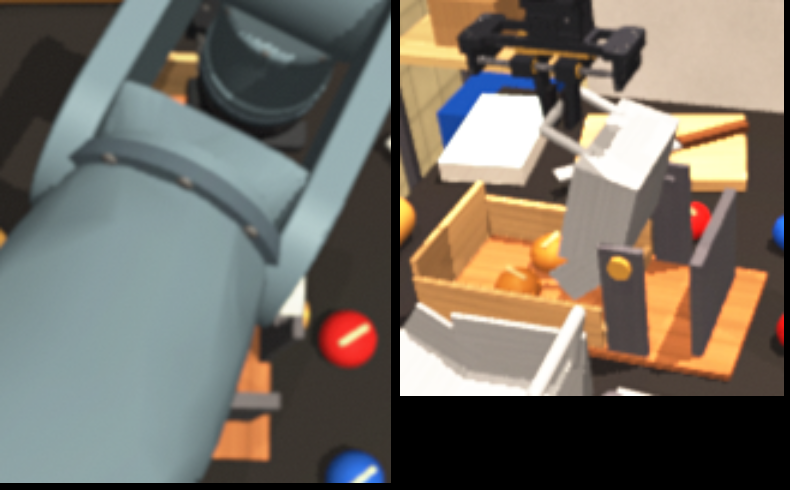

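Both rolls are in the tray, at side-crop (520,280) and (548,250), and the bin is fully tipped. Now I'll ease it back slowly.

Emit:
apply_moves([
  [0,-3,-2,0,0,0,-1],
  [0,-8,-5,0,0,0,-1],
  [0,-14,-9,0,0,0,-1],
  [0,-21,-12,0,0,0,-1],
  [0,-28,-16,0,0,0,-1],
  [0,-35,-19,0,0,0,-1],
  [0,-43,-22,0,0,0,-1],
  [0,-50,-24,0,0,0,-1],
  [0,-58,-26,0,0,0,-1],
  [0,-66,-28,0,0,0,-1],
  [0,-71,-29,0,0,0,-1],
  [0,-74,-29,0,0,0,-1],
])

```text
t: 7.5
ee_pos: [0.5342, -0.1931, 0.2782]
tcp_rot: [[0.042, 0.999, -0.002], [0.999, -0.042, 0.003], [0.003, -0.002, -1.0]]
contact_force: [1.5, 1.8, -3.0]
finger_gap: 0.0108
```

Emit:
apply_moves([
  [0,-4,0,0,0,0,-1],
  [0,-10,-1,0,0,0,-1],
  [0,-16,-1,0,0,0,-1],
  [0,-24,-1,0,0,0,-1],
  [0,-32,-1,0,0,0,-1],
  [0,-40,0,0,0,0,-1],
  [0,-48,1,0,0,0,-1],
  [0,-55,3,0,0,0,-1],
  [0,-63,5,0,0,0,-1],
  [0,-71,7,0,0,0,-1],
  [0,-76,9,0,0,0,-1],
  [0,-78,10,0,0,0,-1],
])

```text
t: 8.7
ee_pos: [0.4556, -0.1899, 0.2684]
tcp_rot: [[0.042, 0.999, -0.002], [0.999, -0.042, 0.003], [0.002, -0.002, -1.0]]
contact_force: [1.1, 2.5, -2.3]
finger_gap: 0.0107
```

Emit:
apply_moves([
  [0,-3,2,0,0,0,-1],
  [0,-7,4,0,0,0,-1],
  [0,-11,6,0,0,0,-1],
  [0,-15,8,0,0,0,-1],
  [0,-19,10,0,0,0,-1],
  [0,-23,12,0,0,0,-1],
  [0,-26,14,0,0,0,-1],
  [0,-29,16,0,0,0,-1],
  [0,-32,17,0,0,0,-1],
  [0,-34,19,0,0,0,-1],
  [0,-36,20,0,0,0,-1],
  [0,-37,21,0,0,0,-1],
])

```text
t: 9.9
ee_pos: [0.4186, -0.1882, 0.247]
tcp_rot: [[0.042, 0.999, -0.002], [0.999, -0.042, 0.003], [0.003, -0.002, -1.0]]
contact_force: [3.9, 0.6, -5.4]
finger_gap: 0.0104
```

Emit:
apply_moves([
  [0,-0.5,0.4,0,0,0,-1],
  [0,-1,0.8,0,0,0,-1],
  [0,-1.5,1.2,0,0,0,-1],
  [0,-2,1.6,0,0,0,-1],
  [0,-2.5,2,0,0,0,-1],
  [0,-3,2.4,0,0,0,-1],
  [0,-3.5,2.8,0,0,0,-1],
  [0,-4,3.2,0,0,0,-1],
  [0,-4,3.2,0,0,0,-1],
])

```text
t: 10.8
ee_pos: [0.4145, -0.1881, 0.2438]
tcp_rot: [[0.042, 0.999, -0.002], [0.999, -0.042, 0.003], [0.003, -0.002, -1.0]]
contact_force: [2.2, 0.2, -4.3]
finger_gap: 0.0101
```

Emit:
apply_moves([
  [0,-0.5,0.3,0,0,0,-1],
  [0,-1,0.6,0,0,0,-1],
  [0,-1.5,1,0,0,0,-1],
  [0,-2,1.3,0,0,0,-1],
  [0,-2,1.3,0,0,0,-1],
])

```text
t: 11.3
ee_pos: [0.4139, -0.1881, 0.2434]
tcp_rot: [[0.042, 0.999, 0.002], [0.999, -0.042, 0.002], [0.002, 0.002, -1.0]]
contact_force: [7.9, 2.9, -2.0]
finger_gap: 0.0106
```

It's firmly on its rest: the force rose and motion stopped. I'll open the gripper and retreat upward.

Emit:
apply_moves([
  [0,0,0,0,0,0,-0.7],
  [0,0,0,0,0,0,-0.5],
  [0,0,0,0,0,0,-0.2],
  [0,0,0,0,0,0,0.2],
  [0,0,0,0,0,0,0.6],
  [0,0,0,0,0,0,1],
  [0,0,0,0,0,0,1],
  [0,0,0,0,0,0,1],
  [0,0,0,0,0,0,1],
  [0,0,0,0,0,0,1],
  [0,0,0,0,0,0,1],
  [0,0,0,0,0,0,1],
])

```text
t: 12.5
ee_pos: [0.4139, -0.1881, 0.2433]
tcp_rot: [[0.042, 0.999, 0.002], [0.999, -0.042, 0.002], [0.002, 0.002, -1.0]]
contact_force: [0.2, 0.6, -0.6]
finger_gap: 0.0883
```

Emit:
apply_moves([
  [0,0,-20,0,0,0,1],
  [0,0,-50,0,0,0,1],
  [0,0,-80,0,0,0,1],
  [0,0,-95,0,0,0,1],
  [-30,-20,-100,0,0,0,1],
  [-70,-48,-100,0,0,0,1],
  [-110,-78,-100,0,0,0,1],
  [-150,-108,-100,0,0,0,1],
  [-190,-138,-100,0,0,0,1],
  [-230,-168,-100,0,0,0,1],
  [-260,-185,-100,0,0,0,1],
  [-270,-190,-100,0,0,0,1],
])

```text
t: 13.7
ee_pos: [0.2103, -0.4523, 0.3421]
tcp_rot: [[0.046, 0.999, 0.001], [0.999, -0.046, 0.002], [0.002, 0.001, -1.0]]
contact_force: [0.1, 0.1, 0.3]
finger_gap: 0.0878
```

Run:
```python
from h import *
for n in("top","side"): cv2.imwrite(f"pics/{n}3.png",eyes.grab_frame(n)[:,:,::-1])
s=sense();print(s["t"],s["ee_pos"],abs(s["joint_vel"]).max())
t=cv2.imread("pics/top3.png")[30:240,300:470]; s=cv2.imread("pics/side3.png")[75:240,195:355]
t=cv2.resize(t,None,fx=2.3,fy=2.3); s=cv2.resize(s,None,fx=2.4,fy=2.4)
o=np.zeros((490,790,3),np.uint8);o[:t.shape[0],:t.shape[1]]=t;o[:s.shape[0],400:400+s.shape[1]]=s
cv2.imwrite("pics/crop3.png",o)
# change in bin region vs start, side view
a=cv2.imread("pics/side0.png")[120:180,300:345].astype(int);b=cv2.imread("pics/side3.png")[120:180,300:345].astype(int)
print(abs(a-b).max(2).mean())
```

```text
13.8 [ 0.2119 -0.4507  0.342 ] 0.04688547766251323
20.857777777777777
```

View pics/crop3.png

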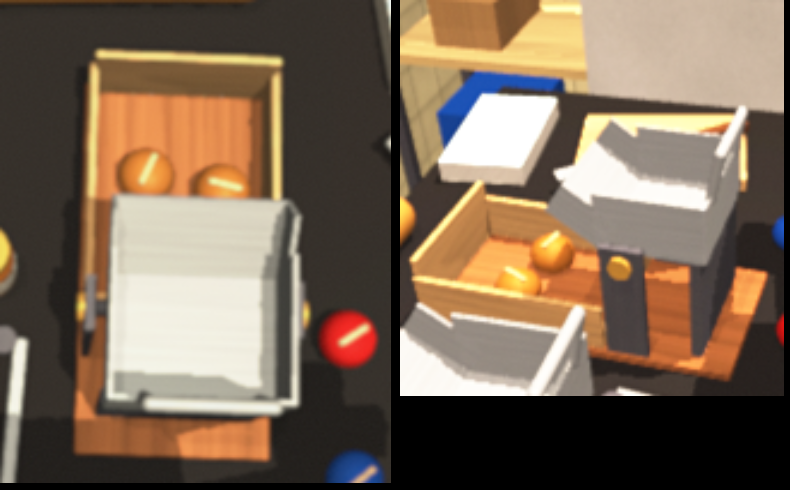

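The bin is upright again and empty, in the same position as in the first side view. Both rolls lie in the tray, at top-crop (147,173) and (222,183), and the arm is clear.

```bash
python3 -c "
from bench import job
print(job.job_done())"
```

```text
the job is handed in; nothing more can be done
None
```

I tipped the right-hand bin (the one with the rolls) to about 1.3 rad and both rolls fell into the tray. I then eased the bin back onto its rest over about 4 s, let go and retreated. I handed the job in at about 14 s of the 42 s allowed.

- **Final pictures:** both views show the bin upright and empty, both rolls lying in the tray, and the arm clear of everything. I judged "upright" by eye against the first pictures. The pixel comparison I ran on the bin (mean difference about 21) settles nothing, because the rolls had left that area.
- **Seating on the rest:** before I let go, the bar stopped moving and the force rose to about 8 N, so the bin was against its rest.
- **Forces:** the largest reading was about 12 N, during tipping. That was probably the bar sliding in the pads. Readings came only at the end of each move call, so a brief peak between them would not show.

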